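# Pull a mould core with the lifting hook and hang it up

### The arm

A 6-joint arm with a two-finger parallel gripper is mounted at the origin on the work surface. World frame = base frame: x ahead of the robot, y to its left, z up, the work surface at z = 0. Lengths are in m, angles in degrees, forces in N, time in s.
With the tool pointing down it reaches from about 0.4 to 0.925 m from the base axis. Payload 3.4 kg.
Tool frame: the origin (TCP) lies midway between the tips of the shut fingers; the grasp point (between the pads) lies 19 mm behind it; z points along the fingers, y is the line along which they close (so a half turn about z gives the same grasp; the last joint's range is limited). The gripper opens to 85 mm and grips with 20 to 120 N. Pads are 22 mm wide; open, the fingers measure 114 mm over their backs; the gripper's body (76 mm by 85 mm) begins 54 mm behind the grasp point. The pads swing forward as they close: fully open they stand 13 mm farther back than shut.
Start: joints at [-67.466, 17.578, 86.31, -0, 76.112, -4.211], TCP at [0.259, -0.513, 0.231] pointing down, gripper open.
Joint ranges: [-179.03, 179.03], [-60, 130.46], [8.19, 133.38], [-81.62, 261.62], [5.75, 156.47], [-153.77, 153.77]. Speed limits (degrees/s): [147.25, 147.25, 180, 180, 180, 180].

### API

Orientations are given as [roll, pitch, yaw] about the fixed x, y, z axes, in that order (R = Rz(yaw) Ry(pitch) Rx(roll)).
In Python, from station import env gives the robot as it stands. Calls block until the motion is done:
- env.move_to(position, orientation): joint-space move of the TCP to a pose.
- env.move_linear(position, rot=None, velocity=0.15): straight line of the TCP; rot=None keeps the orientation; velocity is the mean speed in m/s.
- env.goto_joints(angles): joint-space move.
- env.move_gripper(opening, force=None): opening from 0.0 (shut) to 1.0 (fully open); force is the grip in N (None keeps the last); returns when the fingers have stopped.
- env.dwell(seconds).
- env.solve_ik(position, orientation): joint angles nearest the present ones, or None.
- env.capture(name): name is "side" or "top"; returns a dict with "frame" (384x512x3 uint8, blue, green, red), "intrinsics" (3x3 intrinsics, pixels), "k1" (the pictures are not rectified: a ray, as slopes to the right and down, at radius r is drawn at 1 + k1 r^2 times it, then the intrinsics apply), "R" (3x3) and "t" (3): a world point X has camera coordinates R X + t. Camera axes: x right, y down, z forward; pixel columns grow to the right and rows downward; lengths in m; the calibration is good to about 2 mm. A picture is of the moment at which its call begins. There is no depth.
A pose or a line that the arm cannot do raises env.Unreachable and nothing moves.
- env.hand_in(): hands the job in; it is judged then, once.
Readings, each from a call of its own:
- env.get_t(): time.
- env.get_joints(): joint angles.
- env.get_qvel(): joint speeds.
- env.get_joint_efforts(): joint torques, N m.
- env.get_tool_pos(): TCP position.
- env.get_orientation(): TCP orientation.
- env.get_contact_force(): force on the tool from outside, world axes, zero at the start.
- env.get_torque(): the same for the moment, N m.
- env.get_opening(): opening from 0.0 (shut) to 1.0 (fully open).
- env.get_gripper_force(): force on a finger pad.
Only numpy, scipy, OpenCV 4.12 (cv2) and the standard library are available. Lean on these libraries where they do the work, as an engineer would, in place of code of your own. Each camera call takes 0.05 s, during which the arm holds its last target. There are 200 camera calls.

### The job

Take the lifting hook off its stand and use it to draw the looped core up out of the deep bore of the round mould (not the square one). Then hang the hook back in the fork of its stand, with the core still hanging from it, and let go.

Things in the scene. Friction and masses are not known exactly. Their poses are not given: they have to be found in the camera images.
- hook: Upright lifting hook. Origin on its axis, under a 60 mm guard disc 6 thick. Above: square wood handle 24x24 mm (sides along x, y), 6 to 60 mm above origin; grip it from above at 35. Below: 8 mm shank down to a 7 mm prong, centre line 100 mm below origin, running along -x to 18 mm from the axis, then up to a tip centred 22 mm out, 86 below. Extremes: 26 mm out, 104 below. Starts in the stand.
- core: Aluminium disc, 76 mm dia, 20 high, about 0.3 kg, loose on the round mould's floor, with a fixed upright 5 mm dark wire loop on top. Origin: centre of underside, z up. The loop is an arch in the core's y-z plane (look through it along x), 53 mm wide; opening 43 mm wide, 20 to 65 mm above origin at the middle; wire top 70 mm. Hook it from either side. A like core in the square mould is not wanted.
- mould: Round dark steel pot fixed to the bench, 120 mm outside diameter, 105 mm high; bore 100 mm diameter, from the mouth 105 mm above the origin down to a floor 5 mm above it. Origin: centre of underside. A square mould of equal height, 120 x 120 mm, stands near. Moulds and stand trade places between starts.
- stand: Fixed hook stand. Origin on the bench below the hook's place. Two level arms along x, 10 mm thick, tops 200 mm up, 30 mm apart clear, 54 over all; open ends 45 mm to the front (-x), post 95 mm behind. The hook's shank goes between them, prong to the front, its disc on top. Take out: lift a little, draw level along -x; hang: the reverse. Base 8 mm thick, 60 mm to front, 130 behind, 110 wide.
Mind the look-alikes: they are no part of the job. What is shaped like the mould but blue or red is not meant.

How it is judged:
By the outcome, as a careful person would: the job done as asked, in the order asked, and still so for the second after the job is handed in, with the robot touching nothing.
It also fails if it takes over 61 s, if anything falls off the work surface, if the arm or the gripper's body presses on something with over 40 N, if the wrist force passes 120 N, or if a joint passes its speed limit or range.

## Working session

There is one attempt and no reset: what is moved stays moved. The work goes in short steps, each a Python script; the robot and the scene stay as the last script left them, time stands still between calls to the robot, and variables do not carry over. Pictures are saved under pics/ and viewed, at most 10 in all, crops included, and the job is handed in when it is done.

```bash
mkdir -p pics
cat > h.py <<'E'
import numpy as np, cv2
from station import env
def ray(c,u,v):
    K=c["intrinsics"]; d=np.array([(u-K[0,2])/K[0,0],(v-K[1,2])/K[1,1]]); s=d.copy()
    for _ in range(30): s=d/(1+c["k1"]*(s@s))
    R=np.array(c["R"]); return -R.T@np.array(c["t"]), R.T@np.array([s[0],s[1],1.])
def onz(c,u,v,z):
    o,d=ray(c,u,v); return o+d*(z-o[2])/d[2]
def proj(c,X):
    p=np.array(c["R"])@np.array(X)+np.array(c["t"]); s=p[:2]/p[2]; s=s*(1+c["k1"]*(s@s)); K=c["intrinsics"]
    return np.array([K[0,0]*s[0]+K[0,2],K[1,1]*s[1]+K[1,2]])
def tri(c1,p1,c2,p2):
    a,d=ray(c1,*p1); b,e=ray(c2,*p2)
    k=np.linalg.lstsq(np.c_[d,-e],b-a,rcond=None)[0]; P=a+d*k[0];Q=b+e*k[1]; return (P+Q)/2,np.linalg.norm(P-Q)
E
python3 - <<'E'
from h import *
import pickle
for n in("top","side"):
    c=env.capture(n); c={k:(np.array(v)) for k,v in c.items()}; pickle.dump(c,open(n+".pkl","wb"))
    cv2.imwrite(f"pics/{n}0.png",cv2.resize(c["frame"],(800,600),interpolation=cv2.INTER_CUBIC)); print(n,c["intrinsics"].tolist(),c["k1"],(-c["R"].T@c["t"]),c["R"].round(2).tolist())
print(env.get_t())
E
```

```text
top [[419.9273856078263, 0.0, 250.82570929631186], [0.0, 419.9273856078263, 195.62268120607655], [0.0, 0.0, 1.0]] -0.15022528009742495 [ 0.35735609 -0.05884657  1.46977998] [[0.03, -1.0, -0.0], [-1.0, -0.03, -0.06], [0.06, 0.01, -1.0]]
side [[477.8882292993083, 0.0, 254.02585087992475], [0.0, 477.8882292993083, 191.68039668971576], [0.0, 0.0, 1.0]] -0.08392617840419932 [0.08259036 0.71823096 0.97554446] [[-0.89, -0.45, 0.01], [-0.32, 0.62, -0.72], [0.31, -0.64, -0.7]]
0.1
```

View pics/top0.png

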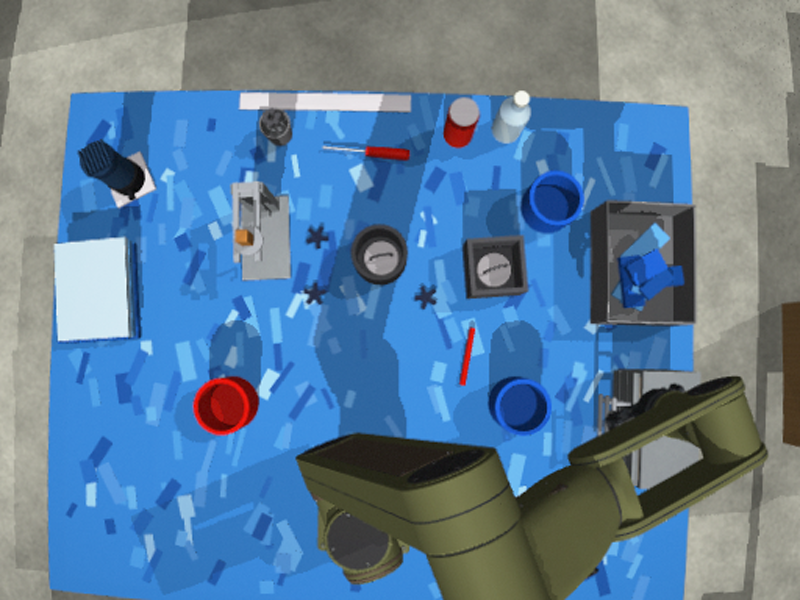

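View pics/side0.png

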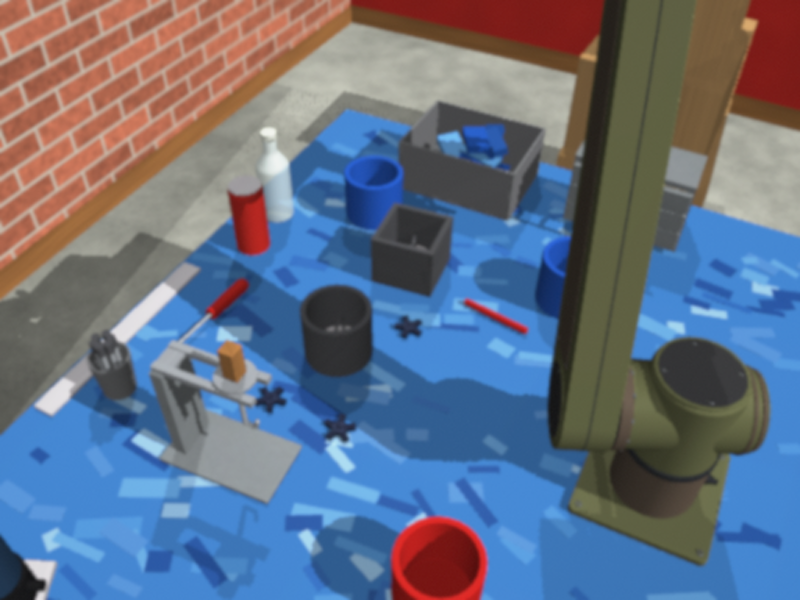

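Top view (800x600 scaling): hook handle at (244,237) in the stand, round mould at (380,255) with core (380,258), and the loop arch running roughly along y. The square mould is at (495,268). Next I'll measure these.

```bash
cat > m.py <<'E'
from h import *
import pickle
T=pickle.load(open("top.pkl","rb"));S=pickle.load(open("side.pkl","rb"))
def comp(mask,near):
    n,l,s,c=cv2.connectedComponentsWithStats(mask.astype(np.uint8)); 
    i=1+np.argmin([np.hypot(*(c[k]-near))+ (1e3 if s[k,4]<12 else 0) for k in range(1,n)]); return (l==i),s[i],c[i]
for nm,c,near in(("T",T,(156,152)),("S",S,(148,231))):
    h=cv2.cvtColor(c["frame"],cv2.COLOR_BGR2HSV); m=(h[...,0]>5)&(h[...,0]<25)&(h[...,1]>110)&(h[...,2]>60)
    l,s,cc=comp(m,near); print("handle",nm,s,cc); c["hp"]=cc
print(tri(T,T["hp"],S,S["hp"]))
# mould top rim: dark
h=cv2.cvtColor(T["frame"],cv2.COLOR_BGR2HSV); 
m=(h[...,1]<90)&(h[...,2]<95)
l,s,cc=comp(m,(243,163)); print("mould mask",s,cc)
# bore: core disc
b=T["frame"].max(2); m2=(h[...,1]<60)&(h[...,2]>105); l2,s2,c2=comp(m2,(243,165)); print("disc",s2,c2)
ct=max(cv2.findContours(m2.astype(np.uint8)*(l2|True),0,1)[0],key=lambda k:-np.hypot(*(k.mean((0,1))-(243,165))))
print("disc circ",cv2.minEnclosingCircle(ct), onz(T,*cv2.minEnclosingCircle(ct)[0],.025))
def crop(c,x,y,w,hh,n,k): cv2.imwrite(n,cv2.resize(c["frame"][y:y+hh,x:x+w],None,fx=k,fy=k,interpolation=cv2.INTER_CUBIC))
crop(T,140,105,130,85,"pics/c1.png",6)
crop(S,90,170,160,150,"pics/c2.png",4)
E
python3 m.py
```

```text
handle T [151 147  11  10  98] [155.85714286 151.64285714]
handle S [140 219  17  25 289] [148.08304498 230.84775087]
(array([0.55837435, 0.23719083, 0.23235197]), np.float64(0.0010369369929128921))
mould mask [237 162  14   5  20] [243.85 163.15]
disc [233 154  22  22 346] [243.56358382 164.85549133]
disc circ ((243.515625, 164.7109375), 10.859545707702637) [ 0.55328516 -0.02172281  0.025     ]
```

View pics/c1.png

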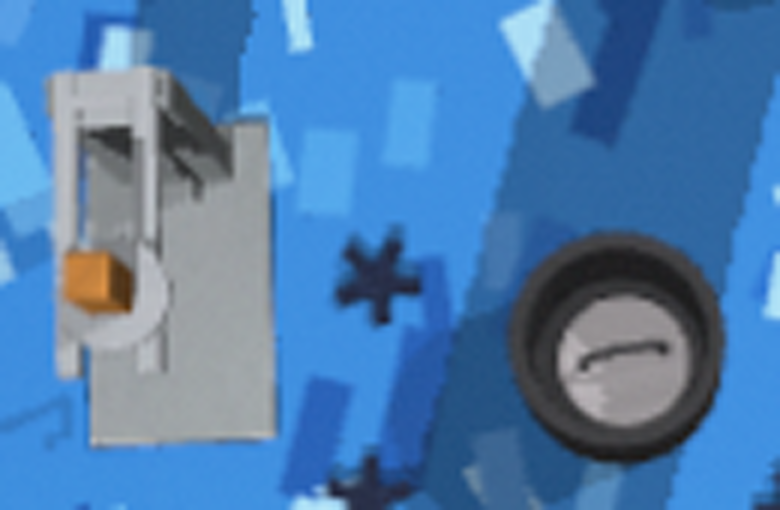

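View pics/c2.png

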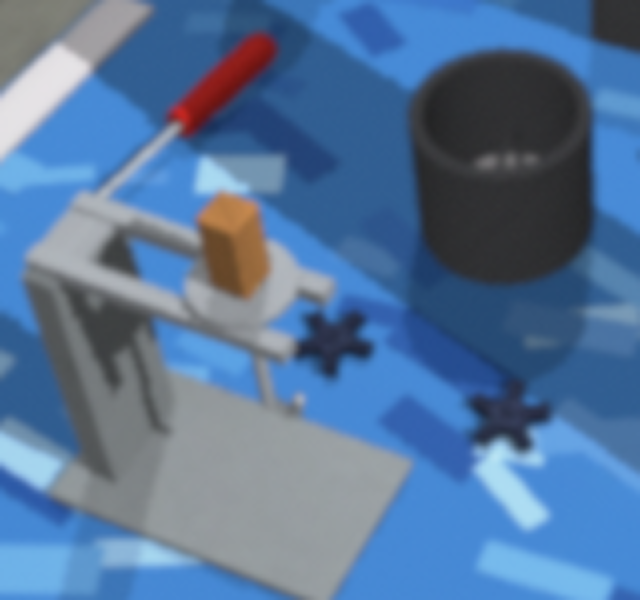

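Crops: the stand lies along x with no visible yaw and the hook's prong faces front. The core's loop feet are at about (583,370) and (668,350) in crop c1 (6x, offset 140,105), so the loop is slightly yawed. Next come metric fits.

```bash
cat > m2.py <<'E'
from h import *
import pickle
from scipy.optimize import least_squares
T=pickle.load(open("top.pkl","rb"));S=pickle.load(open("side.pkl","rb"))
f=lambda x,y:(x/6+140-.42,y/6+105-.42)
# handle bbox
a=onz(T,150.5,146.5,.26)[:2]; b=onz(T,161.5,156.5,.206)[:2]; print("handle TL-.012",a-.012,"BR+.012",b+.012)
for n,p in(("FL",(92,445)),("FR",(275,438)),("BR",(266,118))): print("base",n,onz(T,*f(*p),.008)[:2])
for n,p in(("armL front",(68,378)),("armR front",(150,374)),("armL back",(66,75)),("armR back",(150,75))): print(n,onz(T,*f(*p),.2)[:2])
# rim
h=cv2.cvtColor(T["frame"],cv2.COLOR_BGR2HSV)
def fit(P,R=None):
    r=least_squares(lambda q:np.hypot(*(P-q[:2]).T)-(q[2] if R is None else R),[P[:,0].mean(),P[:,1].mean(),.05],loss='soft_l1',f_scale=.001); return r.x.round(4), np.abs(r.fun).mean().round(4)
c0=np.array([242.7,162.5]); g=T["frame"].astype(float); sat=h[...,1].astype(np.float32)
sat=g[...,0]-g[...,2]  # blue-red
out=[];
for th in np.radians(np.arange(0,360,4)):
    rr=np.arange(10,26,.1); xs=(c0[0]+rr*np.cos(th)).astype(np.float32)[None];ys=(c0[1]+rr*np.sin(th)).astype(np.float32)[None]
    s=cv2.remap(sat.astype(np.float32),xs,ys,1)[0]; k=np.argmax(s>45)
    if k: out.append((th,xs[0,k],ys[0,k]))
out=np.array(out); W=np.array([onz(T,u,v,.105)[:2] for _,u,v in out])
up=np.sin(out[:,0])<0.1
print("rim far half",fit(W[up]),fit(W[up],.06),"all",fit(W))
# core disc top at z .025: mask
m=((h[...,1]<60)&(h[...,2]>105)).astype(np.uint8); n,l=cv2.connectedComponents(m); M=(l==l[168,243]).astype(np.uint8)
ct=cv2.findContours(M,0,1)[0][0][:,0]; Wd=np.array([onz(T,u,v,.025)[:2] for u,v in ct]); print("disc",l[168,243],len(ct),fit(Wd),fit(Wd,.0365))
A=onz(T,*f(583,370),.028);B=onz(T,*f(668,350),.028); print("feet",A,B,np.linalg.norm(A-B),"yaw",np.degrees(np.arctan2(-(A-B)[0],(A-B)[1])))
tp=[onz(T,*f(*p),.075)[:2] for p in((625,347),)]; print("arch top",tp)
for yaw in(0,180,90,-90,12,192-360): print(yaw,env.solve_ik([.555,.237,.216],[180,0,yaw]))
G=T["frame"][150:182,226:262]; cv2.imwrite("pics/c3.png",cv2.resize(np.clip(G.astype(float)*1.5,0,255).astype(np.uint8),None,fx=16,fy=16,interpolation=cv2.INTER_CUBIC))
E
python3 m2.py
```

```text
handle TL-.012 [0.5573641  0.23561626] BR+.012 [0.56041045 0.23750217]
base FL [0.49868494 0.29021648]
base FR [0.50529634 0.18167776]
base BR [0.69590176 0.19479879]
armL front [0.5143214  0.25839612]
armR front [0.51725915 0.21583221]
armL back [0.67276541 0.26741295]
armR back [0.67326691 0.2231345 ]
rim far half (array([ 0.5546, -0.0191,  0.0589]), np.float64(0.0003)) (array([ 0.5532, -0.0193,  0.05  ]), np.float64(0.0006)) all (array([ 0.5507, -0.02  ,  0.0615]), np.float64(0.0018))
disc 26 59 (array([ 0.5532, -0.0219,  0.0363]), np.float64(0.0008)) (array([ 0.5533, -0.0218,  0.05  ]), np.float64(0.0008))
feet [0.54694978 0.00146405 0.028     ] [ 0.55978562 -0.04721952  0.028     ] 0.05034728615822099 yaw 14.770395243908682
arch top [array([ 0.55427604, -0.02356949])]
0 [ 1.91139868e+01  2.04926046e+01  8.40924256e+01 -2.54444375e-14
  7.54149698e+01  1.09113987e+02]
180 [ 19.1139868   20.49260455  84.0924256    0.          75.41496985
 -70.8860132 ]
90 [ 1.91139868e+01  2.04926046e+01  8.40924256e+01 -2.54444375e-14
  7.54149698e+01  1.91139868e+01]
-90 None
12 [ 1.91139868e+01  2.04926046e+01  8.40924256e+01 -2.54444375e-14
  7.54149698e+01  9.71139868e+01]
-168 [ 19.1139868   20.49260455  84.0924256    0.          75.41496985
 -82.8860132 ]
```

View pics/c3.png

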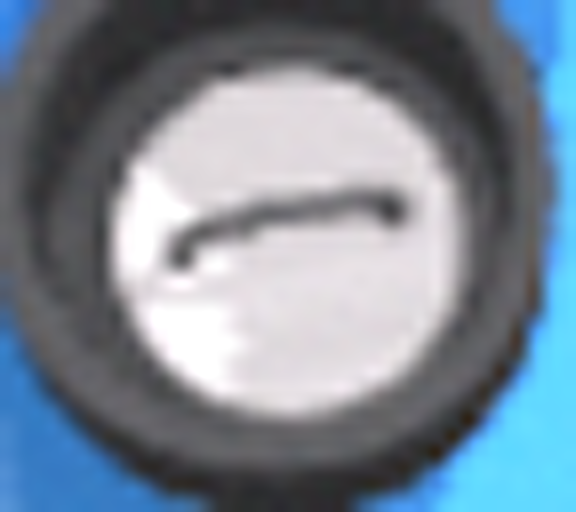

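The sizes agree with the description: disc radius 36 mm seen, rim 59–60 mm, feet 50 mm apart, base 191 mm long. The stand is yawed about 3.5° and the core about 15°. I'll grip the hook, with the fingers closing along its x axis, and draw it out.

```bash
cat > g.py <<'E'
from h import *
hx,hy=.5595,.237; Y=3.5; d=np.array([np.cos(np.radians(Y)),np.sin(np.radians(Y)),0])
P=np.array([hx,hy,.217])
env.move_to([hx,hy,.33],[180,0,90+Y]); env.move_linear(P+[0,0,0]); env.move_gripper(0,70)
print("open",env.get_opening(),env.get_gripper_force(),env.get_contact_force(),env.get_t())
env.move_linear(P+[0,0,.010],velocity=.06); env.move_linear(P+[0,0,.010]-.13*d,velocity=.12)
env.move_linear(P+[0,0,.12]-.13*d)
print(env.get_tool_pos(),env.get_opening(),env.get_contact_force(),env.get_t())
for n,b in(("side",None),("top",None)):
    c=env.capture(n); import pickle; pickle.dump({k:np.array(v) for k,v in c.items()},open(n+"1.pkl","wb"))
    p=proj(c,env.get_tool_pos()).astype(int); print(n,p); x,y=max(p[0]-65,0),max(p[1]-40,0)
    cv2.imwrite(f"pics/g{n}.png",cv2.resize(c["frame"][y:y+110,x:x+130],None,fx=5,fy=5,interpolation=cv2.INTER_CUBIC)); print(x,y)
E
python3 g.py
```

```text
open 0.26906643273480674 69.16281938552856 [0.17129002 0.48606591 3.43700238] 4.4583
[0.42926574 0.22878874 0.33598791] 0.27017556860046194 [-0.89257826 -0.45054091 -2.75105822] 6.8917
side [200 215]
135 175
top [148 192]
83 152
```

View pics/gside.png

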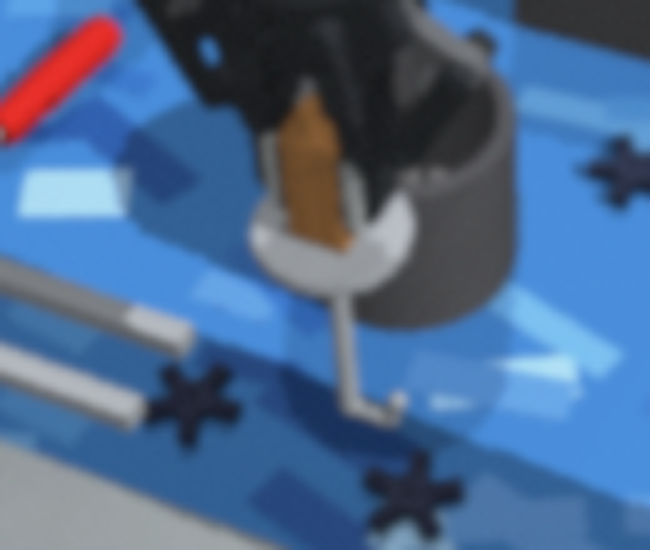

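The hook is held upright, with the prong corner at (348,408) and the tip at (400,400) in the crop. I'll check that against the expected position, then go over the mould and down.

```bash
cat > d.py <<'E'
from h import *
import pickle
S=pickle.load(open("side1.pkl","rb")); f=lambda x,y:(x/5+135-.4,y/5+175-.4)
t=env.get_tool_pos(); d=np.array([np.cos(np.radians(3.5)),np.sin(np.radians(3.5)),0])
print("corner err",onz(S,*f(348,408),.219)-(t-[0,0,.117]),"tip err",onz(S,*f(400,400),.233)-(t-.022*d-[0,0,.103]))
Y=14.8; e=np.array([np.cos(np.radians(Y)),np.sin(np.radians(Y)),0]); L=np.array([.554,-.0225,0])
A=L+.034*e
o=[180,0,90+Y]
env.move_to(list(A[:2])+[.31],o); env.move_linear(A+[0,0,.235]); 
for n in("top","side"):
    c=env.capture(n); p=proj(c,A+[0,0,.1]).astype(int); x,y=p[0]-50,p[1]-40
    cv2.imwrite(f"pics/d{n}.png",cv2.resize(c["frame"][y:y+90,x:x+100],None,fx=6,fy=6,interpolation=cv2.INTER_CUBIC)); print(n,x,y)
    pickle.dump({k:np.array(v) for k,v in c.items()},open(n+"2.pkl","wb"))
print(env.get_tool_pos(),env.get_t(),env.get_contact_force())
E
python3 d.py
```

```text
corner err [-0.00129532  0.00283936  0.00041012] tip err [-0.00179627  0.00039584  0.00041012]
top 190 111
side 152 155
[ 0.58793716 -0.01346859  0.2366491 ] 8.8583 [-0.35207502  0.31517641 -2.50474584]
```

View pics/dside.png

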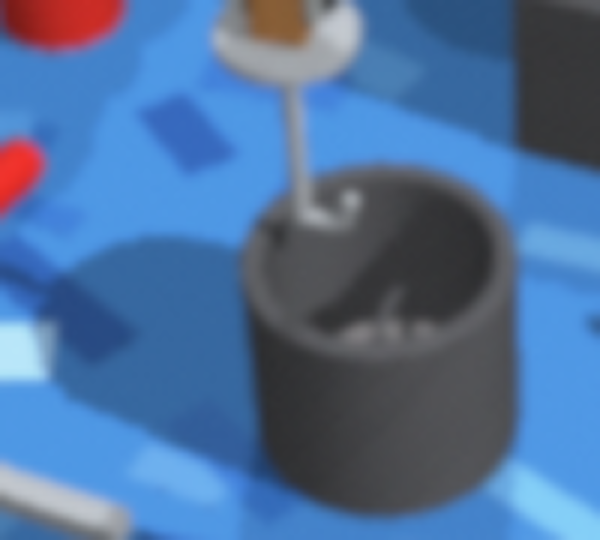

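The hook hangs over the far (+x) part of the bore, with its tip at (350,200) and the loop at (400,295) in the bore. I'll descend in force-checked steps, insert and lift.

```bash
cat > i.py <<'E'
from h import *
import sys
Y=14.8; e=np.array([np.cos(np.radians(Y)),np.sin(np.radians(Y)),0]); L=np.array([.554,-.0225,0]); A=L+.034*e
F0=np.array(env.get_contact_force())
def go(p,v=.06,lim=4):
    env.move_linear(p,velocity=v); f=np.array(env.get_contact_force())-F0
    print(np.round(p,3),f.round(1),round(env.get_t(),1))
    if np.abs(f).max()>lim: print("STOP"); sys.exit()
for z in(.20,.18,.168,.158): go(A+[0,0,z])
for k in(.026,.018,.011): go(L+k*e+[0,0,.158],.04)
for z in(.165,.172,.185,.21): go(L+.011*e+[0,0,z],.04,6)
go(L+.011*e+[0,0,.317],.12,6)
for n in("top","side"):
    c=env.capture(n); p=proj(c,L+[0,0,.2]).astype(int); x,y=p[0]-50,p[1]-40
    cv2.imwrite(f"pics/i{n}.png",cv2.resize(c["frame"][y:y+100,x:x+100],None,fx=5,fy=5,interpolation=cv2.INTER_CUBIC))
E
python3 i.py
```

```text
[ 0.587 -0.014  0.2  ] [ 1.  -0.7  0.5] 9.6
[ 0.587 -0.014  0.18 ] [ 0.7 -1.1  1.7] 10.1
[ 0.587 -0.014  0.168] [-0.3 -0.2  0.1] 10.4
[ 0.587 -0.014  0.158] [ 0.5 -0.2  0.8] 10.7
[ 0.579 -0.016  0.158] [ 0.1  0.2 -0.1] 11.1
[ 0.571 -0.018  0.158] [1.7 0.1 1.3] 11.4
[ 0.565 -0.02   0.158] [-0.4 -0.4 -0.5] 11.8
[ 0.565 -0.02   0.165] [ 0.4 -0.8  0.9] 12.1
[ 0.565 -0.02   0.172] [ 0.5 -1.2  0.2] 12.4
[ 0.565 -0.02   0.185] [ 1.2 -1.  -2.1] 12.9
[ 0.565 -0.02   0.21 ] [ 0.2 -0.1 -2.2] 13.7
[ 0.565 -0.02   0.317] [ 0.1  0.  -2.7] 14.7
```

View pics/iside.png

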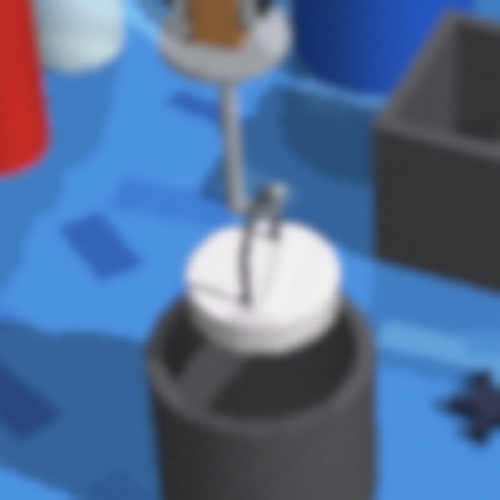

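The core hangs level from the hook at (265,200), clear of the mouth. I'll carry it gently to the stand front, drop to fork height and check before entering.

```bash
cat > b.py <<'E'
from h import *
P=np.array([.5595,.237,.217]); Y=3.5; d=np.array([np.cos(np.radians(Y)),np.sin(np.radians(Y)),0]); F=P-.13*d
o=[180,0,90+Y]
env.move_linear([F[0],-.02,.317],velocity=.08); env.move_linear([F[0],F[1],.317],o,velocity=.08); env.dwell(1)
env.move_linear(F+[0,0,.010],velocity=.06); env.dwell(1)
print(env.get_tool_pos(),env.get_orientation(),env.get_contact_force(),env.get_t())
c=env.capture("side"); p=proj(c,P-.06*d).astype(int); x,y=p[0]-60,p[1]-40; print(x,y)
cv2.imwrite("pics/b.png",cv2.resize(c["frame"][y:y+120,x:x+130],None,fx=5,fy=5,interpolation=cv2.INTER_CUBIC))
E
python3 b.py
```

```text
[0.42972813 0.22905809 0.22699989] [-1.79999704e+02 -4.83442707e-04  9.34993914e+01] [ 0.27308664  0.68083323 -4.0407108 ] 23.5583
113 204
```

View pics/b.png

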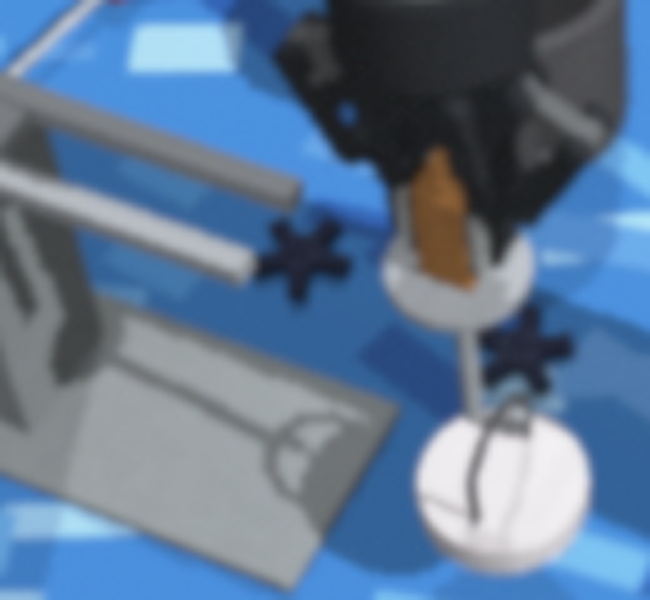

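The hook is in front of the fork with its disc at (460,270), the arm ends are at (300,195) and (255,270), and the core still hangs. Next I'll enter, lower and release.

```bash
cat > r.py <<'E'
from h import *
import sys
P=np.array([.5595,.237,.217]); Y=3.5; d=np.array([np.cos(np.radians(Y)),np.sin(np.radians(Y)),0])
F0=np.array(env.get_contact_force())
for k in(.09,.06,.03,0):
    env.move_linear(P+[0,0,.010]-k*d,velocity=.05); f=np.array(env.get_contact_force())-F0; print(k,f.round(1))
    if np.abs(f).max()>6: sys.exit("STOP")
env.dwell(.7)
for z in(.004,.001,-.0003):
    env.move_linear(P+[0,0,z],velocity=.02); print(z,(np.array(env.get_contact_force())-F0).round(1))
env.move_gripper(.6); env.dwell(.5); env.move_linear(P+[0,0,.11],velocity=.1); env.move_to([.40,.05,.36],[180,0,90])
env.dwell(1); print(env.get_t())
c=env.capture("side"); p=proj(c,P-.02*d).astype(int); x,y=p[0]-60,p[1]-40
cv2.imwrite("pics/r.png",cv2.resize(c["frame"][y:y+120,x:x+130],None,fx=5,fy=5,interpolation=cv2.INTER_CUBIC))
E
python3 r.py
```

```text
0.09 [ 0.6 -0.5 -0.8]
0.06 [ 2.1 -0.6  0.2]
0.03 [ 1.6  0.  -0.3]
0 [ 0.3 -0.7  0.3]
0.004 [ 1.6  0.1 -0.7]
0.001 [ 1.4 -0.5 -0.3]
-0.0003 [-0.6 -1.   4.6]
32.6167
```

View pics/r.png

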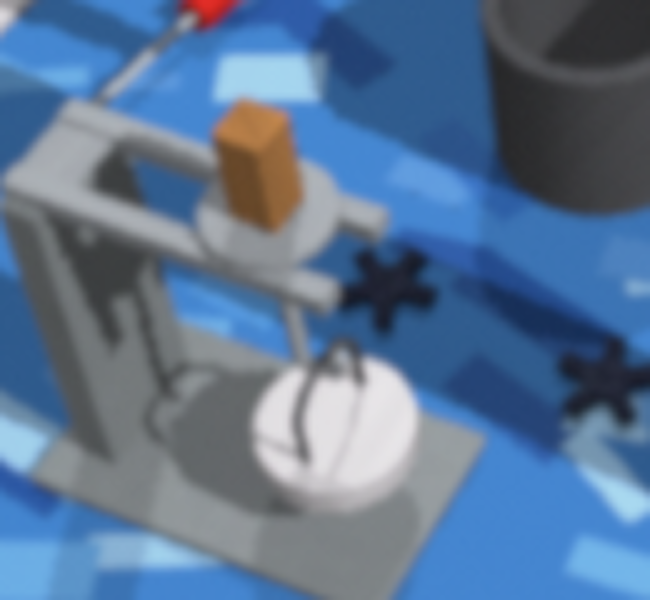

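The hook sits in the fork with its disc at (270,220) on both arms, the core hangs freely at (335,430), and the robot is clear.

```bash
python3 -c "
from station import env
print(env.hand_in())"
```

```text
the job is handed in; nothing more can be done
None
```

The core was drawn out of the round mould, the hook is back in its stand's fork with the core still hanging from it, and the job was handed in with the robot clear at about 33 s (no verdict was returned).

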